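Connect the slim air plug to the spring-sleeve coupler

ROBOT

A 6-joint arm with a two-finger parallel gripper is mounted at the origin on the work surface; the furniture and walls round the work are solid. World frame = base frame: x ahead of the robot, y to its left, z up, the work surface at z = 0. Lengths are in mm, angles in degrees, forces in N, time in s.
With the tool pointing down it reaches from about 375 to 975 mm from the base axis. Payload 3.8 kg.
Tool frame: the origin (TCP) lies at the very end of the fingers, on their centre line; the grasp point (between the pads) lies 19 mm behind it; z points along the fingers, y is the line along which they close (so a half turn about z gives the same grasp; the last joint's range is limited). The gripper opens to 88 mm and grips with 3 to 60 N. Pads are 18 mm wide; open, the fingers measure 123 mm over their backs; the gripper's body (75 mm by 187 mm) begins 45 mm behind the grasp point.
Start: joints at [72.714, 15.12, 91.902, -0, 72.978, -2.114], TCP at [176.656, 651.468, 238.706] pointing down, gripper open.
Joint ranges: [-150.88, 150.88], [-54.13, 125.18], [17.81, 147.31], [-75.09, 255.09], [0, 152.58], [-146.25, 146.25]. Speed limits (degrees/s): [147.25, 147.25, 180, 180, 180, 180].

INTERFACE

Orientations are given as [roll, pitch, yaw] about the fixed x, y, z axes, in that order (R = Rz(yaw) Ry(pitch) Rx(roll)).
In Python, from bench import r, imaging, recognise, silhouettes gives the robot as it stands. The module is installed in compiled form; this text tells all that it offers.
- The arm moves only by the tool arm_command, never from a script. Its argument "increments" is a list of rows, each a list of 7 numbers: the turn, a rotation vector about the tool's x, y, z in rad, then the shift along the tool's x, y, z in m, then the opening, from 0 (shut) to 1 (fully open). In form: [[ax, ay, az, dx, dy, dz, jaw], ...]. A call has 1 to 20 rows; each row is the pose to reach, as a shift and turn from the pose commanded when the call began, along the tool's axes at that moment; what a row does not reach only later rows make up. A row lasts 1/12 s, in which the tool goes at most 41.7 mm and 7.16 degrees, less where a joint would pass 70% of its speed; a pose out of reach is approached as far as the arm can. A call with a gripper value outside its range is refused whole. The fingers move at their own pace and stop on an object; the grip force is fixed at half the most. Time passes only in rows, so rows that repeat a pose let the fingers close. It gives the time, the measured TCP pose, the force, the opening and the grip force at its end, in the units of the state.
- r.observe(): the state, without advancing time (a new reading comes with each control period).
- imaging.read_camera(name): name is "scene" or "top" or "wrist"; returns a dict with "frame" (400x640x3 uint8, red, green, blue), "range_z" (400x640 float32, mm along the optical axis (not along the pixel's ray), 0 where there is no reading), "intrinsics" (3x3 intrinsics, pixels), "dist" ([k1, k2, p1, p2, k3] as OpenCV has them; the pictures are not rectified), "cam_to_world" (4x4, takes a point from camera to world coordinates). Camera axes: x right, y down, z forward; pixel columns grow to the right and rows downward; lengths in mm; the calibration is good to about 2 mm. A picture is of the moment at which its call begins.
- r.finish_job(): hands the job in; it is judged then, once.
Trained networks look in the newest picture that a camera, given by its name, has taken for a name from the list of things; names that differ only in an ending like _2 or _b are one class to them, and where a whole thing is asked for, a point or a joint stands for the part that bears it (a point fixed in the world has none). Each returns a list of dicts, best first, with "conf" (0 to 1); they miss things now and then, are a little off and sometimes report something else, mostly with a low value. They report only what shows in the picture. A call takes as long as a camera call. They do not tell look-alikes from the thing itself.
- recognise(camera, name): "bbox" ([left, top, width, height] in pixels, round what is visible of it).
- silhouettes(camera, name): "mask" (400x640 bool, what is visible of it) and "bbox" ([left, top, width, height] in pixels, round what is visible of it).
The state is a dict: "time_s": time; "joint_positions": joint angles; "qvel": joint speeds; "joint_efforts": joint torques, N m; "tool_pos": TCP position; "tool_rot": TCP orientation; "contact_force": force on the tool from outside, world axes, zero at the start; "ft_torque": the same for the moment, N m; "gripper_width": finger opening in mm; "gripper_force": force on a finger pad.
Only numpy, scipy, OpenCV 4.12 (cv2) and the standard library are available. Lean on these libraries where they do the work, as an engineer would, in place of code of your own. Each camera call takes 0.05 s, during which the arm holds its last target. There are 200 camera calls.

TASK

Connect the slim steel air plug from the wooden rack to the upright coupler on the air outlet block: lower it into the coupler's mouth until it stands on the locking dogs (do not let it drop), pull the coupler's spring sleeve back (down) so that the plug can pass them, then push the plug fully home so that the sleeve springs all the way forward and locks it. How far the coupler is screwed into its block is not known exactly, so work gently and by feel, forcing nothing, and leave the wide plug in the rack.

Things in the scene. Friction and masses are not known exactly. Their poses are not given: they have to be found in the camera images.
- plug_mid (a point): Middle of the slim plug, a loose turned steel part 52 mm long, upright (z up) with its tip 12 mm deep in a hole of the rack; 0.08 to 0.17 kg. From the tip up: nose 10 mm long, 16 mm across, edge chamfered; groove 6 mm wide, 10 mm across; shank 22 mm long, 16 mm across; head 14 mm long, 18 mm across, flat on top. This point is on its axis, 26 mm above the tip.
- plug: The slim plug itself; its origin is the centre of its flat lower end (the tip), on its axis, 26 mm below plug_mid. Pressing it with more than 18 N against the mouth or the closed dogs, or letting it fall by more than 4 mm on to them, is too rough.
- wide_plug_mid (a point): Middle of the wide plug, to be left alone: same length and tip, but shank 24 mm and head 26 mm across. It stands in the rack's other hole, 84 mm from the slim one; which is in which hole varies. On its axis, 26 mm above its tip.
- rack_top (a point): Centre of the upper face of the plug rack, a fixed pale wooden block 70 x 160 x 30 mm (its own x, y, z); holes at y = +42 and -42 mm.
- air_block: The air outlet block, a fixed aluminium block 90 x 110 x 40 mm (its own x, y, z) with a gauge on its -x side; origin at the centre of its underside.
- block_port (a point): Centre of the block's upper face. The steel coupler is screwed upright in here; its vertical axis may be up to 2 mm off this point in x and in y, and its mouth (its highest part) is 64 to 94 mm above it, depending on how far its riser is screwed in. The mouth is a funnel 28 mm wide that narrows over 5 mm of depth to a bore 18 mm wide.
- sleeve (a joint): Sleeve sliding on the coupler, m: 0 forward (up), 0.010 right back (down); its spring pushes it forward with 5 N, right back with 9 N. Barrel 40 mm across, its rim level with the mouth when forward; round it a flange 66 mm across, 4 mm thick, its upper face 12 mm below the rim: fingers either side of the barrel can press the flange down. More than 25 N on it is too much.
- dog0 (a joint): One of four locking dogs in the bore, moved by the sleeve; m outward, 0 with the sleeve forward, 0.0045 with it right back. At 0 they carry the plug's tip 21 mm below the mouth: 31 mm of the plug stand above the mouth, leaning a little. At 0.0045 the plug sinks 8 mm by its weight on to the valve; its nose then keeps the dogs out at 0.0025 and the sleeve back at about 0.004, even let go.
- valve (a joint): Spring valve at the bottom of the bore, pressed by the plug's tip; m: 0 free, 0.0078 at its end stop; 4 N to start, 10 N at the end. With the plug pressed to 0.006 or more, the dogs snap into its groove and the sleeve springs forward. More than 30 N in all of plug on coupler is too much. Let go, the locked plug holds the valve at about 0.006 and stands 16 to 17 mm above the mouth.
Not all that is in view belongs to the job. Leave any green or yellow look-alike of the part that bears wide_plug_mid alone. What is shaped like the plug but orange is not meant.

How it is judged:
By the outcome, as a careful person would: the job done as asked, in the order asked, and still so for the second after the job is handed in, with the robot touching nothing.
It also fails if it takes over 72 s, if anything falls off the work surface, if the arm or the gripper's body presses on something with over 40 N, if the wrist force passes 120 N, or if a joint passes its speed limit or range.

## Working session

There is one attempt and no reset: what is moved stays moved. The work goes in short steps, Python scripts to look and compute and a tool call to move; the robot and the scene stay as the last step left them, time stands still between calls to the robot, and variables do not carry over. Pictures are saved under pics/ and viewed, at most 10 in all, crops included, and the job is handed in when it is done.

Besides the shell and the picture viewer there is one more tool, called after ">>>" as name([rows], argument=value, ...), one row to a line, values as JSON. arm_command: Moves the arm, as the interface text tells. Its arguments: {"type":"object","properties":{"increments":{"type":"array","items":{"type":"array","items":{"type":"number"}}}},"required":["increments"]}

```bash
mkdir -p pics
cat > h.py <<'E'
import numpy as np, cv2
from bench import r, imaging, recognise, silhouettes
def cloud(c):
    K=np.array(c["intrinsics"]);D=np.array(c["dist"],float);T=np.array(c["cam_to_world"])
    h,w=c["range_z"].shape
    u,v=np.meshgrid(np.arange(w),np.arange(h))
    p=cv2.undistortPoints(np.stack([u,v],-1).reshape(-1,1,2).astype(np.float64),K,D).reshape(h,w,2)
    z=c["range_z"].astype(float)
    P=np.stack([p[...,0]*z,p[...,1]*z,z],-1)@T[:3,:3].T+T[:3,3]
    P[z<=0]=np.nan
    return P
def save(c,n,box=None,s=1):
    f=c["frame"]
    if box: l,t,w,h=box; f=f[t:t+h,l:l+w]
    cv2.imwrite("pics/"+n,cv2.resize(f[...,::-1],None,fx=s,fy=s,interpolation=cv2.INTER_CUBIC))
E
python3 - <<'E'
from h import *
s=r.observe();print(s["tool_pos"],s["tool_rot"],s["contact_force"],s["gripper_width"])
ims=[]
for n in("scene","top"):
    c=imaging.read_camera(n);P=cloud(c);ims.append(c["frame"])
    np.savez(n+".npz",P=P,f=c["frame"])
    for t in("plug","wide_plug_mid","rack_top","air_block","sleeve"):
        for d in silhouettes(n,t)[:4]:
            q=P[d["mask"]];q=q[~np.isnan(q[:,0])]
            if len(q)==0: print(n,t,d["bbox"],"nodepth");continue
            zt=np.percentile(q[:,2],98);tp=q[q[:,2]>zt-4]
            print(n,t,round(d["conf"],2),d["bbox"],"zt",round(zt,1),"top mid",((tp.max(0)+tp.min(0))/2).round(1),"ext",np.ptp(tp,axis=0).round(1),"col",c["frame"][d["mask"]].mean(0).round())
    save(c,n+"1.png")
E
```

```text
[176.42680342 650.81378515 237.41072774] [-1.79875506e+02 -5.73491673e-03  1.64830569e+02] [-0.02208522 -0.36462709  0.31084357] 88.24338460233871
scene plug 0.72 [339.1, 213.0, 7.4, 17.2] zt 71.4 top mid [ 560.9 -231.5   69.8] ext [15.7 16.7  4.7] col [106. 106. 109.]
scene plug 0.44 [361.9, 201.2, 8.3, 21.7] zt 54.1 top mid [ 645.9 -214.    52.3] ext [15.9 15.8  4.1] col [152.  86.  43.]
scene plug 0.19 [243.6, 168.5, 55.7, 42.8] zt 44.4 top mid [547.8   5.9  43.1] ext [104.  120.5   5.4] col [141. 138. 138.]
scene wide_plug_mid 0.9 [399.0, 269.6, 9.8, 29.0] zt 54.6 top mid [ 545.1 -405.9   53.3] ext [26.8 24.9  4.9] col [173. 155.  61.]
scene wide_plug_mid 0.6 [342.6, 283.8, 13.5, 28.6] zt 54.3 top mid [ 448.9 -368.    52.8] ext [24.7 24.4  4.6] col [ 54. 119.  67.]
scene wide_plug_mid 0.52 [355.8, 234.6, 17.3, 22.6] zt 72.1 top mid [ 543.8 -314.1   70.8] ext [24.  24.1  4.2] col [115. 114. 118.]
scene rack_top 0.64 [319.3, 216.2, 73.1, 70.6] zt 32.6 top mid [ 552.6 -273.1   49.9] ext [ 98.  170.2  42.6] col [161. 131. 100.]
scene air_block 0.97 [243.4, 168.3, 55.5, 43.3] zt 44.6 
[... 636 characters left out ...]
id [ 545.  -403.1   55.2] ext [20.6 23.   5.3] col [171. 152.  31.]
top wide_plug_mid 0.53 [407.5, 235.3, 10.4, 6.5] zt 55.0 top mid [ 449.7 -365.1   54.1] ext [20.  23.4  5.9] col [ 37. 121.  57.]
top rack_top 0.77 [341.3, 179.1, 65.1, 37.3] zt 34.4 top mid [ 555.4 -271.1   51.2] ext [ 98.5 166.3  41.7] col [147. 119.  83.]
top air_block 0.71 [235.7, 177.4, 53.7, 47.5] zt 45.0 top mid [549.9   7.6  44. ] ext [106.4 122.5   5.9] col [138. 139. 134.]
top air_block 0.3 [357.3, 190.5, 4.1, 11.0] zt 73.9 top mid [ 563.2 -230.7   72.1] ext [15.2 12.4  3.9] col [120. 123. 123.]
top sleeve 0.82 [246.2, 181.8, 31.4, 29.3] zt 115.5 top mid [548.9   8.3 114.1] ext [37.7 37.4  4.9] col [147. 151. 152.]
```

View pictures.

View pics/scene1.png

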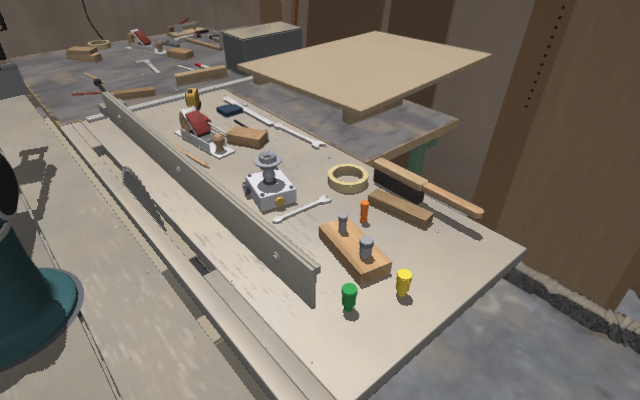

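View pics/top1.png

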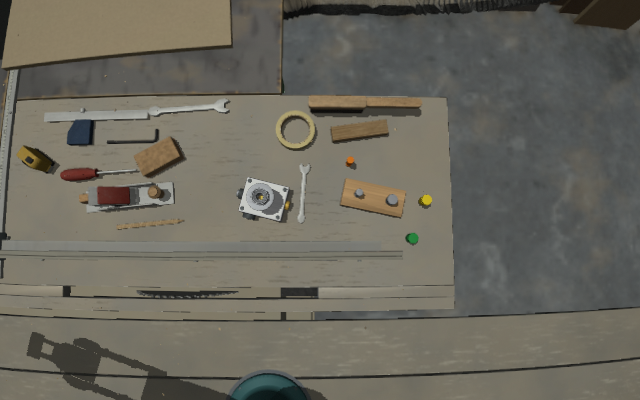

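The scene view shows the slim steel plug in the rack at about (343,223), the wide one at (366,246), orange, yellow and green decoys at (364,210), (403,282) and (349,297), and the coupler at (267,165). The top view agrees: slim (359,193), wide (391,200), coupler (262,197). There is also an overhead board at the top left, so I'm checking its height and the fence before moving.

```bash
cat >> h.py <<'E'
from scipy.spatial.transform import Rotation as Ro
def to(p,yaw,rot=None):
    s=r.observe();R=Ro.from_euler("xyz",s["tool_rot"],degrees=True)
    G=Ro.from_euler("xyz",[180,0,yaw],degrees=True)
    print("rotvec",(R.inv()*G).as_rotvec().round(4),"shift m",(R.inv().apply(np.array(p)-s["tool_pos"])/1000).round(4))
E
python3 - <<'E'
from h import *
for n in("scene","top"):
    P=np.load(n+".npz")["P"].reshape(-1,3);P=P[~np.isnan(P[:,0])]
    w=P[(P[:,0]>150)&(P[:,0]<1100)&(abs(P[:,1])<800)&(P[:,2]>60)]
    for lo,hi in((60,120),(120,250),(250,500),(500,1000)):
        q=w[(w[:,2]>=lo)&(w[:,2]<hi)]
        if len(q):
            H,xe,ye=np.histogram2d(q[:,0],q[:,1],bins=[np.arange(150,1101,95),np.arange(-800,801,160)])
            print(n,lo,hi,"rows x from 150 step95, cols y from -800 step160");print(H.astype(int))
    # circles: top of mouth ring, flange, block
    for nm,c0,zr,rr in(("flange",(549,7),(92,112),45),("rim",(549,7),(108,125),30),("slim",(562,-232),(64,80),16),("wide",(545,-312),(64,80),20)):
        q=P[(np.hypot(P[:,0]-c0[0],P[:,1]-c0[1])<rr)&(P[:,2]>zr[0])&(P[:,2]<zr[1])]
        c,d=cv2.minEnclosingCircle(q[:,:2].astype(np.float32)) 
        print(n,nm,len(q),np.round(c,1),round(d,1),"mean",q.mean(0).round(1),np.percentile(q[:,2],[5,50,95]).round(1))
    for nm,zr,c0,rr in(("rack",(26,36),(555,-273),110),("block",(36,46),(549,7),80)):
        q=P[(np.hypot(P[:,0]-c0[0],P[:,1]-c0[1])<rr)&(P[:,2]>zr[0])&(P[:,2]<zr[1])]
        print(n,nm,cv2.minAreaRect(q[:,:2].astype(np.float32)),np.median(q[:,2]))
to((400,200,260),90);to((562,-232,190),78)
E
```

```text
scene 60 120 rows x from 150 step95, cols y from -800 step160
[[   0    0    0    0    0    0    0    0    0    0]
 [   0    0    0    0    0    0   14    0    0    0]
 [   0    0  201 1478  981  705  510  406  310  121]
 [   0    0    0    0   29   60    0    2    0    7]
 [   0    0   53  181  257  152    0  306    0    0]
 [   0    0    0    0    0    0    0    0   60    5]
 [   0    0  107  289  110    0    0    0    0    0]
 [   0    0    0    1    0    0    0    0   64   72]
 [   0    0    0    0    0  369  618  551  449  304]
 [   0    0    0    0    0  315  491  418  325  393]]
scene 120 250 rows x from 150 step95, cols y from -800 step160
[[  0   0   0   0   0   0   0   0   5  34]
 [  0   0   0   0   0   0   0   0   0   0]
 [  0   0   0   0   0   0   0   0   0   0]
 [  0   0   0   0   0   0   0   0   0   0]
 [  0   0   0   0   0   0   0   0   0   0]
 [  0   0   0   0   0   0   0   0   0   0]
 [  0   0   0   0   0   0   0   0   0   0]
 [  0   0   0   0   0   0   0   0   0   0]
 [  0   0   0   0   0   0   0   0   0 118]
 [  0   0   0   0   0   0   0   0   0 213]]
scene 250 500
[... 1675 characters left out ...]
 8.5] 33.0 mean [548.6   8.  103. ] [ 99.5 102.4 110.8]
top rim 169 [549.2   8.4] 19.8 mean [550.5   8.7 113.1] [109.3 113.2 116.2]
top slim 47 [ 563.5 -230.5] 9.3 mean [ 563.1 -230.6   70.4] [66.5 70.6 73.2]
top wide 94 [ 546.1 -311. ] 13.5 mean [ 545.9 -310.4   70.4] [67.5 70.4 73.3]
top rack ((573.3956298828125, -274.3964538574219), (160.04818725585938, 108.28003692626953), 77.71932220458984) 30.86826558814937
top block ((545.9152221679688, 12.954307556152344), (118.0191650390625, 102.63096618652344), 75.82428741455078) 40.9966540264071
rotvec [ 0.000e+00 -1.000e-04  1.306e+00] shift m [-0.3337 -0.3773 -0.0213]
rotvec [ 0.0000e+00 -1.0000e-04  1.5154e+00] shift m [-0.6032 -0.7518  0.0487]
```

>>> arm_command([
  [0,0,1.515,-0.603,-0.752,0.0487,1],
  [0,0,1.515,-0.603,-0.752,0.0487,1],
  [0,0,1.515,-0.603,-0.752,0.0487,1],
  [0,0,1.515,-0.603,-0.752,0.0487,1],
  [0,0,1.515,-0.603,-0.752,0.0487,1],
  [0,0,1.515,-0.603,-0.752,0.0487,1],
  [0,0,1.515,-0.603,-0.752,0.0487,1],
  [0,0,1.515,-0.603,-0.752,0.0487,1],
  [0,0,1.515,-0.603,-0.752,0.0487,1],
  [0,0,1.515,-0.603,-0.752,0.0487,1],
  [0,0,1.515,-0.603,-0.752,0.0487,1],
  [0,0,1.515,-0.603,-0.752,0.0487,1],
  [0,0,1.515,-0.603,-0.752,0.0487,1],
  [0,0,1.515,-0.603,-0.752,0.0487,1],
  [0,0,1.515,-0.603,-0.752,0.0487,1],
  [0,0,1.515,-0.603,-0.752,0.0487,1],
  [0,0,1.515,-0.603,-0.752,0.0487,1],
  [0,0,1.515,-0.603,-0.752,0.0487,1],
  [0,0,1.515,-0.603,-0.752,0.0487,1],
  [0,0,1.515,-0.603,-0.752,0.0487,1],
])

```text
time_s: 2.27
tool_pos: [509.8, -113.7, 197.0]
tool_rot: [179.9, -0.0, 78.0]
contact_force: [0.9, 0.4, -0.1]
gripper_width: 87.8
gripper_force: 0.0
```

```bash
python3 -c "
from h import *
s=r.observe();print(s['time_s'],s['tool_pos'],s['tool_rot'])
to((563,-231,190),78)"
```

```text
2.2667 [ 509.76390643 -113.74107713  196.98225109] [ 1.79938892e+02 -6.50806067e-03  7.79887311e+01]
rotvec [ 0.0011 -0.0001 -0.0002] shift m [-0.1036  0.0765  0.0071]
```

>>> arm_command([
  [0,0,0,-0.103,0.076,0.007,1],
  [0,0,0,-0.103,0.076,0.007,1],
  [0,0,0,-0.103,0.076,0.007,1],
  [0,0,0,-0.103,0.076,0.007,1],
  [0,0,0,-0.103,0.076,0.007,1],
  [0,0,0,-0.103,0.076,0.007,1],
])

```text
time_s: 2.77
tool_pos: [561.7, -227.7, 189.3]
tool_rot: [-179.9, -0.0, 78.0]
contact_force: [-0.0, -0.2, -0.4]
gripper_width: 88.4
gripper_force: 0.0
```

```bash
cat >> h.py <<'E'
def circ(q):
    # algebraic circle fit to convex hull
    h=cv2.convexHull(q[:,:2].astype(np.float32))[:,0,:].astype(float)
    A=np.c_[2*h,np.ones(len(h))];x=np.linalg.lstsq(A,(h**2).sum(1),rcond=None)[0]
    return x[:2].round(1),round(float(np.sqrt(x[2]+x[0]**2+x[1]**2)),1)
E
python3 - <<'E'
from h import *
c=imaging.read_camera("wrist");P=cloud(c);save(c,"w1.png")
s=r.observe();print(s['time_s'],s['tool_pos'],s['tool_rot'])
for t in("plug","wide_plug_mid"):
    for d in silhouettes("wrist",t)[:3]:
        q=P[d["mask"]];q=q[~np.isnan(q[:,0])]
        if len(q)<5: print(t,d["bbox"]);continue
        z=np.percentile(q[:,2],90);tp=q[abs(q[:,2]-z)<3]
        print(t,round(d["conf"],2),d["bbox"],z.round(1),circ(tp),tp.mean(0).round(1))
to((563,-231,45),78)
E
```

```text
2.8167 [ 561.58727758 -226.95104017  189.46827666] [-1.79939321e+02 -4.13618941e-02  7.80350067e+01]
plug 0.74 [311.3, 180.0, 17.5, 26.7] 69.1 (array([ 563.1, -229.7]), 8.8) [ 563.1 -229.5   68.4]
plug 0.71 [386.6, 144.4, 21.4, 24.6] 51.3 (array([ 647.5, -210.3]), 8.7) [ 647.3 -210.1   50.5]
wide_plug_mid 0.65 [311.1, 247.8, 23.2, 38.1] 69.2 (array([ 545.5, -311.8]), 12.8) [ 545.5 -311.2   68.5]
wide_plug_mid 0.51 [244.7, 290.0, 23.2, 17.4] 35.3 (array([ 450.5, -362.7]), 9.1) [ 453.3 -356.6   34.9]
rotvec [-0.0002 -0.0003  0.0019] shift m [-0.0043  0.0022  0.1449]
```

>>> arm_command([
  [0,0,0,-0.0027,0.002,0.0,1],
  [0,0,0,-0.0027,0.002,0.03,1],
  [0,0,0,-0.0027,0.002,0.06,1],
  [0,0,0,-0.0027,0.002,0.09,1],
  [0,0,0,-0.0027,0.002,0.115,1],
  [0,0,0,-0.0027,0.002,0.135,1],
  [0,0,0,-0.0027,0.002,0.144,1],
  [0,0,0,-0.0027,0.002,0.144,1],
  [0,0,0,-0.0027,0.002,0.144,1],
  [0,0,0,-0.0027,0.002,0.144,1],
  [0,0,0,-0.0027,0.002,0.144,1],
])

```text
time_s: 3.83
tool_pos: [565.2, -231.6, 47.8]
tool_rot: [179.8, 0.0, 78.0]
contact_force: [0.5, 0.2, 0.0]
gripper_width: 88.0
gripper_force: 0.0
```

Run:
```python
from h import *
A=[]
for i in range(4):
    c=imaging.read_camera("wrist");s=r.observe();A.append(s["tool_pos"])
print(np.mean(A,0),np.std(A,0),s["tool_rot"],s["contact_force"])
P=cloud(c);save(c,"w2.png")
for d in silhouettes("wrist","plug")[:3]:
    q=P[d["mask"]];q=q[~np.isnan(q[:,0])]
    if len(q)<5: print(d["bbox"]);continue
    z=np.percentile(q[:,2],90);tp=q[abs(q[:,2]-z)<3]
    print(round(d["conf"],2),d["bbox"],z.round(1),circ(tp),tp.mean(0).round(1))
```

```text
[ 564.68534706 -231.51642329   47.27924116] [0.27671482 0.09019371 0.33188117] [1.79893652e+02 2.27710581e-02 7.80233931e+01] [-0.68238113 -0.04783179  0.18196378]
0.56 [296.7, 228.1, 37.2, 66.3] 69.0 (array([ 563.2, -229.6]), 9.1) [ 563.2 -229.    68.5]
```

View pics/w2.png

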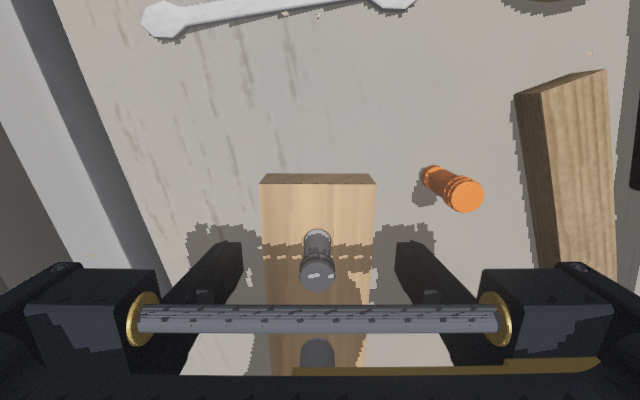

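The slim plug stands at (317,270), midway between the fingers (inner edges at 243 and 395), and the orange decoy at (452,190) is clear of them. I'll correct a little and close.

>>> arm_command([
  [0,0,0,0.001,-0.0014,0.002,1],
  [0,0,0,0.001,-0.0014,0.002,1],
  [0,0,0,0.001,-0.0014,0.002,0],
  [0,0,0,0.001,-0.0014,0.002,0],
  [0,0,0,0.001,-0.0014,0.002,0],
  [0,0,0,0.001,-0.0014,0.002,0],
  [0,0,0,0.001,-0.0014,0.002,0],
  [0,0,0,0.001,-0.0014,0.002,0],
  [0,0,0,0.001,-0.0014,0.002,0],
  [0,0,0,0.001,-0.0014,0.002,0],
  [0,0,0,0.001,-0.0014,0.002,0],
  [0,0,0,0.001,-0.0014,0.002,0],
  [0,0,0,0.001,-0.0014,0.002,0],
  [0,0,0,0.001,-0.0014,0.002,0],
  [0,0,0,0.001,-0.0014,0.002,0],
])

```text
time_s: 5.33
tool_pos: [562.6, -229.8, 43.7]
tool_rot: [180.0, 0.0, 78.0]
contact_force: [0.9, 0.1, -0.8]
gripper_width: 16.5
gripper_force: 29.9
```

>>> arm_command([
  [0,0,0,0,0,-0.005,0],
  [0,0,0,0,0,-0.015,0],
  [0,0,0,0,0,-0.035,0],
  [0,0,0,0,0,-0.065,0],
  [0,0,0,0,0,-0.1,0],
  [0,0,0,0,0,-0.13,0],
  [0,0,0,0,0,-0.14,0],
  [0,0,0,0,0,-0.14,0],
  [0,0,0,0,0,-0.14,0],
  [0,0,0,0,0,-0.14,0],
])

```text
time_s: 6.17
tool_pos: [560.9, -229.1, 181.3]
tool_rot: [-179.8, -0.0, 78.0]
contact_force: [-0.7, 0.2, -1.6]
gripper_width: 16.1
gripper_force: 29.9
```

Run:
```python
from h import *
A=[];F=[];W=[]
for i in range(5):
    c=imaging.read_camera("wrist");s=r.observe();A.append(s["tool_pos"]);F.append(s["contact_force"]);W.append(s["gripper_width"])
print(s["time_s"],np.mean(A,0),np.std(A,0),s["tool_rot"],np.mean(F,0),np.mean(W),W)
P=cloud(c);save(c,"w3.png",(200,150,240,160),3)
T=np.mean(A,0)
q=P[150:330,280:360].reshape(-1,3);q=q[~np.isnan(q[:,0])];q=q[(np.linalg.norm(q[:,:2]-T[:2],axis=1)<25)&(q[:,2]>T[2]-50)&(q[:,2]<T[2]+40)]
for z in range(-45,35,5):
    m=q[(q[:,2]-T[2]>=z)&(q[:,2]-T[2]<z+5)]
    if len(m): print(z,len(m),m.mean(0).round(1)-T.round(1),np.ptp(m,axis=0).round(1))
to((548.5,7.5,185),78)
```

```text
6.4167 [ 560.99770199 -229.13266292  181.04109529] [0.32530081 0.15028788 0.39054183] [-1.79819404e+02 -3.90254570e-02  7.80233204e+01] [ 0.03431576  0.00864827 -1.58829819] 16.06813290547924 [16.316615163973943, 16.264315570594842, 15.982514169872783, 15.764590706105329, 16.01262891684929]
-25 57 [  1.4   5.8 -21.8] [15.3  8.   3.9]
-20 174 [  1.6   4.7 -17.1] [15.1 11.1  4.7]
-15 5 [ -1.1   6.4 -10.5] [9.8 2.3 1. ]
-10 89 [ 1.   5.7 -7.2] [15.4  7.9  5. ]
-5 145 [ 1.2  6.8 -1.9] [34.7 13.1  4.9]
0 314 [1.3 7.9 2.8] [40.7 16.2  5. ]
5 332 [2.  8.4 7.5] [41.6 16.8  5. ]
10 310 [ 2.1  8.9 12.7] [40.3 13.5  4.9]
15 436 [ 1.7  8.3 17.6] [39.3 25.   5. ]
20 801 [ 0.4  4.8 23.2] [38.  25.8  5. ]
25 871 [ 0.3  2.8 26.1] [36.7 23.7  5. ]
30 247 [ 2.7  9.1 32.6] [35.6 10.3  4.9]
rotvec [-0.0032 -0.0007  0.0004] shift m [ 0.229  -0.0619 -0.003 ]
```

View pics/w3.png

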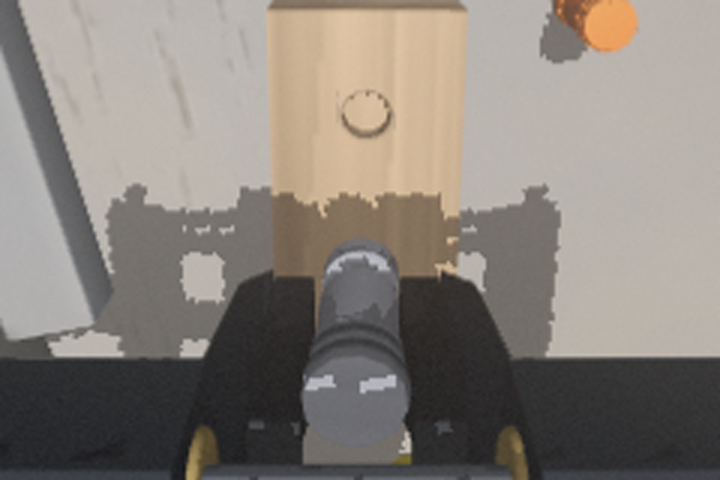

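Plug is held by shank/head, upright, its tip about 25–26 mm below the TCP; the empty rack hole shows at crop (367,113). Next I'll go above the coupler.

>>> arm_command([
  [0,0,0,0.03,-0.008,-0.003,0],
  [0,0,0,0.06,-0.016,-0.003,0],
  [0,0,0,0.095,-0.025,-0.003,0],
  [0,0,0,0.13,-0.035,-0.003,0],
  [0,0,0,0.165,-0.045,-0.003,0],
  [0,0,0,0.2,-0.055,-0.003,0],
  [0,0,0,0.22,-0.06,-0.003,0],
  [0,0,0,0.229,-0.062,-0.003,0],
  [0,0,0,0.229,-0.062,-0.003,0],
  [0,0,0,0.229,-0.062,-0.003,0],
  [0,0,0,0.229,-0.062,-0.003,0],
  [0,0,0,0.229,-0.062,-0.003,0],
])

```text
time_s: 7.42
tool_pos: [549.4, 5.7, 186.5]
tool_rot: [-180.0, 0.0, 77.9]
contact_force: [0.0, 0.4, -1.6]
gripper_width: 15.7
gripper_force: 29.9
```

```bash
cat > m.py <<'E'
from h import *
import sys
def meas(name,n=4):
    A=[];F=[]
    for i in range(n):
        c=imaging.read_camera("wrist");s=r.observe();A.append(s["tool_pos"]);F.append(s["contact_force"])
    T=np.mean(A,0);print(s["time_s"],"TCP",T.round(2),s["tool_rot"].round(2) if hasattr(s["tool_rot"],"round") else s["tool_rot"],"F",np.mean(F,0).round(2))
    return c,cloud(c),T
E
python3 - <<'E'
from m import *
c,P,T=meas("w")
save(c,"w4.png",(200,150,240,180),3)
Q=P.reshape(-1,3);Q=Q[~np.isnan(Q[:,0])]
D=np.hypot(Q[:,0]-548.5,Q[:,1]-7.5)
for nm,zr,rr in(("flange",(99,106),42),("rim",(111,118),26)):
    q=Q[(D<rr)&(Q[:,2]>zr[0])&(Q[:,2]<zr[1])]
    print(nm,len(q),circ(q),np.median(q[:,2]))
for lo,hi in((-26,-17),(-9,-1)):
    q=Q[(np.hypot(Q[:,0]-T[0],Q[:,1]-T[1])<13)&(Q[:,2]>T[2]+lo)&(Q[:,2]<T[2]+hi)]
    print(len(q),q.mean(0).round(1),q.min(0).round(1),q.max(0).round(1))
for n in("scene","top"):
    c=imaging.read_camera(n);Q=cloud(c).reshape(-1,3);Q=Q[~np.isnan(Q[:,0])]
    D=np.hypot(Q[:,0]-548.5,Q[:,1]-7.5)
    q=Q[(D<14)&(Q[:,2]>T[2]-32)&(Q[:,2]<T[2]-1)];print(n,len(q),q.mean(0).round(1) if len(q) else 0,q.min(0).round(1) if len(q) else 0,q.max(0).round(1) if len(q) else 0)
E
```

```text
7.6167 TCP [549.43   5.9  186.59] [-1.7999e+02  1.0000e-02  7.7940e+01] F [-0.17  0.29 -0.81]
flange 2229 (array([548.8,   9.1]), 32.4) 100.01573720349879
rim 655 (array([548.7,   8.9]), 19.6) 111.82429939891256
140 [550.9  11.4 166.8] [542.4   3.2 162. ] [557.5  14.1 169.6]
155 [550.6  11.9 181.6] [541.4   6.6 177.6] [558.5  14.2 185.6]
scene 65 [546.6   0.8 173.2] [540.   -4.  160.8] [557.3   9.4 185.1]
top 0 0 0 0
```

View pics/w4.png

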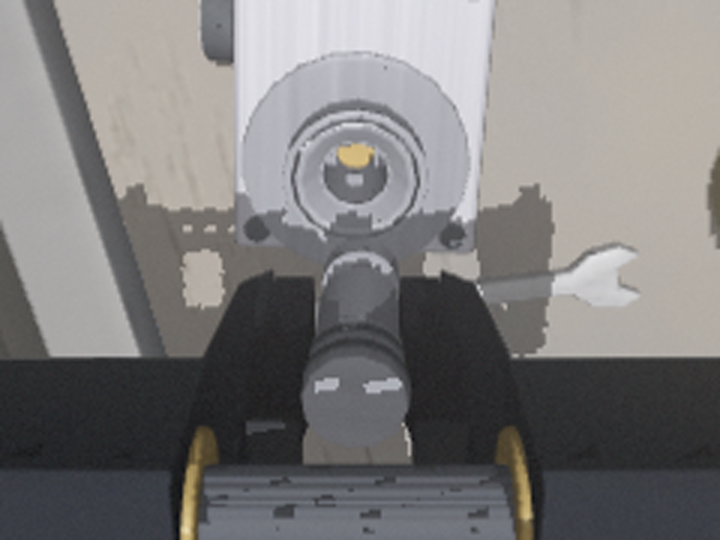

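The crop shows the coupler mouth at (355,175), the plug nose at (357,265) in front of it, and the sleeve forward. I'll correct laterally and descend to just above the mouth.

>>> arm_command([
  [0,0,0,0.0022,-0.0015,0.01,0],
  [0,0,0,0.0022,-0.0015,0.02,0],
  [0,0,0,0.0022,-0.0015,0.03,0],
  [0,0,0,0.0022,-0.0015,0.038,0],
  [0,0,0,0.0022,-0.0015,0.038,0],
  [0,0,0,0.0022,-0.0015,0.038,0],
  [0,0,0,0.0022,-0.0015,0.038,0],
  [0,0,0,0.0022,-0.0015,0.038,0],
])

```text
time_s: 8.38
tool_pos: [548.8, 9.6, 149.1]
tool_rot: [179.9, -0.0, 78.0]
contact_force: [0.0, -0.2, -1.8]
gripper_width: 16.2
gripper_force: 29.9
```

Run:
```python
from m import *
c,P,T=meas("w")
Q=P.reshape(-1,3);Q=Q[~np.isnan(Q[:,0])]
D=np.hypot(Q[:,0]-548.5,Q[:,1]-7.5)
for nm,zr,rr in(("flange",(97,106),42),("rim",(109,118),26)):
    q=Q[(D<rr)&(Q[:,2]>zr[0])&(Q[:,2]<zr[1])]
    print(nm,len(q),circ(q),np.median(q[:,2]))
for lo,hi in((-27,-17),(-9,-1)):
    q=Q[(np.hypot(Q[:,0]-T[0],Q[:,1]-T[1])<13)&(Q[:,2]>T[2]+lo)&(Q[:,2]<T[2]+hi)]
    print(len(q),q.mean(0).round(1),q.min(0).round(1),q.max(0).round(1),np.percentile(q,[3,97],axis=0).round(1))
```

```text
8.5833 TCP [548.78   9.56 149.29] [ 1.7994e+02 -1.0000e-02  7.8030e+01] F [-0.09 -0.08 -1.24]
flange 2657 (array([548.9,   9.6]), 32.3) 99.90068963915954
rim 910 (array([548.7,   9.3]), 19.5) 111.43743459236418
144 [549.9  15.1 129.6] [541.5   9.1 124.8] [556.8  17.6 132.3] [[542.6  10.2 125.3]
 [556.6  17.5 132.2]]
165 [549.9  15.5 144.4] [540.8  10.2 140.3] [559.5  17.6 148.2] [[541.9  11.4 140.5]
 [556.1  17.3 148.1]]
```

>>> arm_command([
  [0,0,0,0,-0.0003,0.004,0],
  [0,0,0,0,-0.0003,0.008,0],
  [0,0,0,0,-0.0003,0.01,0],
  [0,0,0,0,-0.0003,0.012,0],
  [0,0,0,0,-0.0003,0.013,0],
  [0,0,0,0,-0.0003,0.014,0],
  [0,0,0,0,-0.0003,0.015,0],
  [0,0,0,0,-0.0003,0.016,0],
  [0,0,0,0,-0.0003,0.017,0],
  [0,0,0,0,-0.0003,0.017,0],
])

```text
time_s: 9.42
tool_pos: [547.9, 9.6, 131.5]
tool_rot: [-180.0, 0.0, 78.0]
contact_force: [-0.2, -0.3, -1.9]
gripper_width: 15.9
gripper_force: 29.9
```

>>> arm_command([
  [0,0,0,0,0,0.001,0],
  [0,0,0,0,0,0.002,0],
  [0,0,0,0,0,0.003,0],
  [0,0,0,0,0,0.004,0],
  [0,0,0,0,0,0.004,0],
])

```text
time_s: 9.83
tool_pos: [547.8, 9.6, 127.4]
tool_rot: [-180.0, 0.0, 78.0]
contact_force: [0.2, 0.5, -1.3]
gripper_width: 16.2
gripper_force: 29.9
```

>>> arm_command([
  [0,0,0,0,0,0.001,0],
  [0,0,0,0,0,0.002,0],
  [0,0,0,0,0,0.003,0],
  [0,0,0,0,0,0.004,0],
  [0,0,0,0,0,0.004,0],
])

```text
time_s: 10.25
tool_pos: [547.9, 9.6, 123.4]
tool_rot: [-180.0, 0.0, 78.0]
contact_force: [0.5, -0.1, -0.3]
gripper_width: 16.4
gripper_force: 29.9
```

>>> arm_command([
  [0,0,0,0,0,0.0005,0],
  [0,0,0,0,0,0.001,0],
  [0,0,0,0,0,0.0015,0],
  [0,0,0,0,0,0.002,0],
  [0,0,0,0,0,0.002,0],
])

```text
time_s: 10.67
tool_pos: [548.0, 9.6, 121.6]
tool_rot: [-180.0, 0.0, 78.0]
contact_force: [-0.2, 0.3, -2.0]
gripper_width: 16.3
gripper_force: 29.9
```

>>> arm_command([
  [0,0,0,0,0,0.0005,0],
  [0,0,0,0,0,0.001,0],
  [0,0,0,0,0,0.0015,0],
  [0,0,0,0,0,0.002,0],
  [0,0,0,0,0,0.002,0],
])

```text
time_s: 11.08
tool_pos: [547.9, 9.6, 119.5]
tool_rot: [-180.0, 0.0, 78.0]
contact_force: [-0.7, -0.2, -1.2]
gripper_width: 15.9
gripper_force: 29.9
```

>>> arm_command([
  [0,0,0,0,0,0.0005,0],
  [0,0,0,0,0,0.001,0],
  [0,0,0,0,0,0.001,0],
  [0,0,0,0,0,0.001,0],
])

```text
time_s: 11.42
tool_pos: [547.9, 9.6, 118.6]
tool_rot: [-180.0, 0.0, 78.0]
contact_force: [1.0, -0.5, -0.9]
gripper_width: 15.9
gripper_force: 29.9
```

>>> arm_command([
  [0,0,0,0,0,0.0005,0],
  [0,0,0,0,0,0.001,0],
  [0,0,0,0,0,0.001,0],
  [0,0,0,0,0,0.001,0],
])

```text
time_s: 11.75
tool_pos: [548.1, 9.6, 117.8]
tool_rot: [180.0, -0.0, 78.0]
contact_force: [-0.2, -0.7, 0.4]
gripper_width: 15.7
gripper_force: 29.9
```

>>> arm_command([
  [0,0,0,0,0,0.0005,0],
  [0,0,0,0,0,0.001,0],
  [0,0,0,0,0,0.001,0],
  [0,0,0,0,0,0.001,0],
])

```text
time_s: 12.08
tool_pos: [548.5, 9.6, 117.4]
tool_rot: [179.9, -0.0, 78.0]
contact_force: [-1.4, -0.3, 5.1]
gripper_width: 15.8
gripper_force: 29.9
```

Contact came at the expected depth (mouth ≈113, dogs ≈92). I'll ease off 0.6 mm and open just wide enough to straddle the barrel.

>>> arm_command([
  [0,0,0,0,0,-0.0006,0],
  [0,0,0,0,0,-0.0006,0],
  [0,0,0,0,0,-0.0006,0.25],
  [0,0,0,0,0,-0.0006,0.4],
  [0,0,0,0,0,-0.0006,0.6],
  [0,0,0,0,0,-0.0006,0.6],
  [0,0,0,0,0,-0.0006,0.6],
  [0,0,0,0,0,-0.0006,0.6],
  [0,0,0,0,0,-0.0006,0.6],
  [0,0,0,0,0,-0.0006,0.6],
])

```text
time_s: 12.92
tool_pos: [548.0, 9.6, 117.2]
tool_rot: [-180.0, -0.0, 78.0]
contact_force: [1.3, 0.4, -0.3]
gripper_width: 53.0
gripper_force: 0.0
```

Run:
```python
from m import *
c,P,T=meas("w")
print(r.observe()["gripper_width"])
save(c,"w5.png",(200,150,240,180),3)
for n in("top","scene"):
    c=imaging.read_camera(n);Q=cloud(c).reshape(-1,3);Q=Q[~np.isnan(Q[:,0])]
    D=np.hypot(Q[:,0]-548.5,Q[:,1]-8)
    q=Q[(D<18)&(Q[:,2]>T[2]+2)&(Q[:,2]<T[2]+40)];print(n,len(q),np.percentile(q,[3,50,97],axis=0).round(1) if len(q) else 0)
```

```text
13.1167 TCP [548.     9.62 117.26] [-180.      0.     78.03] F [-0.1   0.12  0.15]
53.4172835328633
top 0 0
scene 91 [[541.1  -7.5 120.6]
 [547.3  -1.7 137.3]
 [557.7   7.5 144.9]]
```

View pics/w5.png

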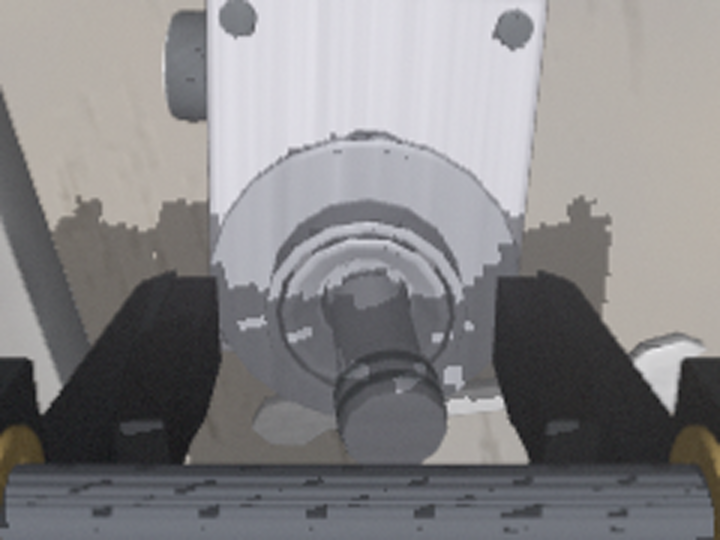

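The plug stands in the mouth, its head at crop (390,410) leaning slightly right. The fingers at x=218 and 497 straddle the barrel (270–465). I'll shift 1 mm and lower them towards the flange.

>>> arm_command([
  [0,0,0,0,0.001,0,0.6],
  [0,0,0,0,0.001,0.003,0.6],
  [0,0,0,0,0.001,0.006,0.6],
  [0,0,0,0,0.001,0.009,0.6],
  [0,0,0,0,0.001,0.011,0.6],
  [0,0,0,0,0.001,0.012,0.6],
  [0,0,0,0,0.001,0.012,0.6],
  [0,0,0,0,0.001,0.012,0.6],
])

```text
time_s: 13.88
tool_pos: [548.9, 9.4, 105.1]
tool_rot: [-180.0, 0.0, 78.0]
contact_force: [0.2, 0.3, 0.1]
gripper_width: 52.9
gripper_force: 0.0
```

>>> arm_command([
  [0,0,0,0,0,0.001,0.6],
  [0,0,0,0,0,0.002,0.6],
  [0,0,0,0,0,0.0025,0.6],
  [0,0,0,0,0,0.0025,0.6],
  [0,0,0,0,0,0.0025,0.6],
])

```text
time_s: 14.3
tool_pos: [549.0, 9.4, 102.8]
tool_rot: [-180.0, -0.0, 78.0]
contact_force: [-0.3, 0.5, -0.3]
gripper_width: 53.0
gripper_force: 0.0
```

>>> arm_command([
  [0,0,0,0,0,0.001,0.6],
  [0,0,0,0,0,0.0015,0.6],
  [0,0,0,0,0,0.0015,0.6],
  [0,0,0,0,0,0.0015,0.6],
])

```text
time_s: 14.63
tool_pos: [549.2, 9.4, 101.7]
tool_rot: [180.0, -0.0, 78.0]
contact_force: [-1.4, 0.5, 3.8]
gripper_width: 52.7
gripper_force: 1.7
```

>>> arm_command([
  [0,0,0,0,0,0.001,0.6],
  [0,0,0,0,0,0.002,0.6],
  [0,0,0,0,0,0.003,0.6],
  [0,0,0,0,0,0.004,0.6],
  [0,0,0,0,0,0.004,0.6],
])

```text
time_s: 15.05
tool_pos: [549.2, 9.4, 97.7]
tool_rot: [180.0, -0.0, 78.0]
contact_force: [-1.4, 0.4, 5.3]
gripper_width: 52.9
gripper_force: 2.9
```

>>> arm_command([
  [0,0,0,0,0,0.001,0.6],
  [0,0,0,0,0,0.002,0.6],
  [0,0,0,0,0,0.003,0.6],
  [0,0,0,0,0,0.004,0.6],
  [0,0,0,0,0,0.004,0.6],
])

```text
time_s: 15.47
tool_pos: [549.2, 9.4, 93.9]
tool_rot: [180.0, -0.0, 78.0]
contact_force: [-1.5, 0.2, 7.6]
gripper_width: 53.0
gripper_force: 3.6
```

>>> arm_command([
  [0,0,0,0,0,0.0005,0.6],
  [0,0,0,0,0,0.001,0.6],
  [0,0,0,0,0,0.0015,0.6],
  [0,0,0,0,0,0.0015,0.6],
])

```text
time_s: 15.8
tool_pos: [549.2, 9.4, 92.6]
tool_rot: [180.0, -0.0, 78.0]
contact_force: [-2.6, 0.4, 7.7]
gripper_width: 53.3
gripper_force: 3.9
```

>>> arm_command([
  [0,0,0,0,0,0.0005,0.6],
  [0,0,0,0,0,0.0005,0.6],
  [0,0,0,0,0,0.0005,0.6],
])

```text
time_s: 16.05
tool_pos: [549.2, 9.4, 92.2]
tool_rot: [180.0, -0.0, 78.0]
contact_force: [-1.8, 0.2, 8.1]
gripper_width: 53.1
gripper_force: 4.0
```

Run:
```python
from m import *
for n in("scene",):
    c=imaging.read_camera(n);s=r.observe();print(s["tool_pos"],s["contact_force"]);Q=cloud(c).reshape(-1,3);Q=Q[~np.isnan(Q[:,0])]
    D=np.hypot(Q[:,0]-548.5,Q[:,1]-6)
    q=Q[(D<16)&(Q[:,2]>110)&(Q[:,2]<152)];print(n,len(q),np.percentile(q,[3,50,90,97],axis=0).round(1))
```

```text
[549.19480562   9.44069825  92.1428997 ] [-2.56836932  0.61150833  7.16876329]
scene 130 [[537.7  -5.9 111. ]
 [545.2   2.2 123. ]
 [556.4  11.  136.7]
 [561.8  16.4 137.5]]
```

The plug top has dropped from 145 to 137.5, so it is past the dogs and on the valve. I'll ease the sleeve back and rise above the plug.

>>> arm_command([
  [0,0,0,0,0,-0.002,0.6],
  [0,0,0,0,0,-0.004,0.6],
  [0,0,0,0,0,-0.006,0.6],
  [0,0,0,0,0,-0.008,0.6],
  [0,0,0,0,0,-0.012,0.6],
  [0,0,0,0,0,-0.02,0.6],
  [0,0,0,0,0,-0.035,0.6],
  [0,0,0,0,0,-0.05,0.6],
  [0,0,0,0,0,-0.065,0.6],
  [0,0,0,0,0,-0.075,0.6],
  [0,0,0,0,0,-0.075,0.3],
  [0,0,0,0,0,-0.075,0],
  [0,0,0,0,0,-0.075,0],
  [0,0,0,0,0,-0.075,0],
  [0,0,0,0,0,-0.075,0],
  [0,0,0,0,0,-0.075,0],
  [0,0,0,0,0,-0.075,0],
  [0,0,0,0,0,-0.075,0],
])

```text
time_s: 17.6
tool_pos: [548.8, 9.4, 165.9]
tool_rot: [-180.0, 0.0, 78.0]
contact_force: [0.1, 0.1, 0.4]
gripper_width: 1.5
gripper_force: 0.0
```

Run:
```python
from m import *
c,P,T=meas("w");save(c,"w6.png",(200,150,240,180),3)
Q=P.reshape(-1,3);Q=Q[~np.isnan(Q[:,0])];D=np.hypot(Q[:,0]-548.5,Q[:,1]-8)
q=Q[(D<20)&(Q[:,2]>130)&(Q[:,2]<141)];print("head",len(q),circ(q[q[:,2]>np.percentile(q[:,2],60)-2]),np.percentile(q,[3,50,97],axis=0).round(1))
c=imaging.read_camera("top");Q=cloud(c).reshape(-1,3)
c=imaging.read_camera("scene");Q=cloud(c).reshape(-1,3);Q=Q[~np.isnan(Q[:,0])];D=np.hypot(Q[:,0]-547,Q[:,1]-6)
q=Q[(D<18)&(Q[:,2]>120)&(Q[:,2]<142)];print("scene",len(q),circ(q[q[:,2]>134]),np.percentile(q[:,2],[50,90,97]).round(1))
q=Q[(D<38)&(D>22)&(Q[:,2]>88)&(Q[:,2]<108)];print("flange z",np.percentile(q[:,2],[50,75,90]))
print(r.observe()["gripper_width"])
```

```text
17.8 TCP [548.95   9.41 166.14] [-180.      0.     78.03] F [ 0.3  -0.31  0.23]
head 486 (array([548.7,   9.9]), 8.3) [[540.8   4.8 131.2]
 [549.2  11.3 134.6]
 [557.   17.6 136. ]]
scene 72 (array([548.4,   6.4]), 8.9) [132.5 137.  137.7]
flange z [97.256524   97.70490836 98.3468073 ]
0.28874936827966236
```

View pics/w6.png

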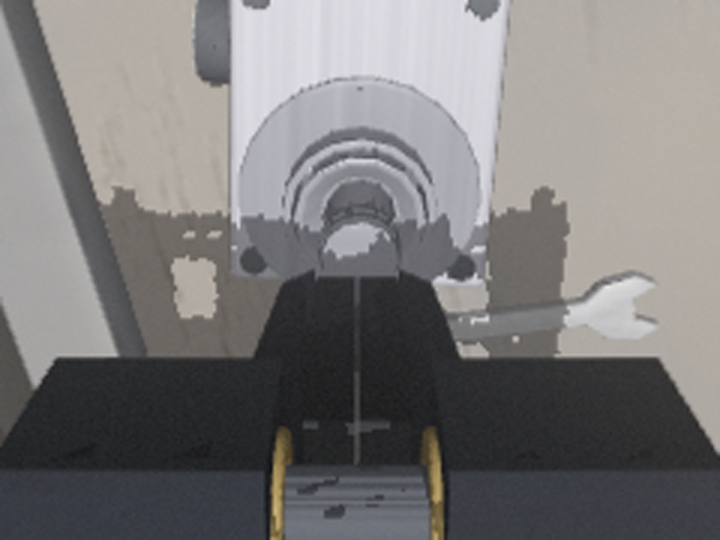

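The shut fingers are centred over the plug head at crop (358,240), and the sleeve is held back about 4.5 mm as expected. I'll go down to the head and push gently.

>>> arm_command([
  [0,0,0,0,0,0.006,0],
  [0,0,0,0,0,0.012,0],
  [0,0,0,0,0,0.018,0],
  [0,0,0,0,0,0.022,0],
  [0,0,0,0,0,0.025,0],
  [0,0,0,0,0,0.026,0],
  [0,0,0,0,0,0.026,0],
  [0,0,0,0,0,0.026,0],
])

```text
time_s: 18.57
tool_pos: [549.1, 9.4, 140.3]
tool_rot: [180.0, -0.0, 78.0]
contact_force: [-0.2, -0.1, -0.8]
gripper_width: 0.5
gripper_force: 0.0
```

>>> arm_command([
  [0,0,0,0,0,0.001,0],
  [0,0,0,0,0,0.002,0],
  [0,0,0,0,0,0.003,0],
  [0,0,0,0,0,0.003,0],
  [0,0,0,0,0,0.003,0],
])

```text
time_s: 18.98
tool_pos: [549.0, 9.4, 137.3]
tool_rot: [180.0, -0.0, 78.0]
contact_force: [-0.5, -0.2, -0.1]
gripper_width: 0.6
gripper_force: 0.0
```

>>> arm_command([
  [0,0,0,0,0,0.001,0],
  [0,0,0,0,0,0.002,0],
  [0,0,0,0,0,0.003,0],
  [0,0,0,0,0,0.003,0],
  [0,0,0,0,0,0.003,0],
])

```text
time_s: 19.4
tool_pos: [549.6, 9.4, 135.1]
tool_rot: [179.9, -0.0, 78.0]
contact_force: [0.1, -0.0, 4.8]
gripper_width: 0.3
gripper_force: 2.7
```

>>> arm_command([
  [0,0,0,0,0,0.001,0],
  [0,0,0,0,0,0.002,0],
  [0,0,0,0,0,0.003,0],
  [0,0,0,0,0,0.003,0],
  [0,0,0,0,0,0.003,0],
])

```text
time_s: 19.82
tool_pos: [549.7, 9.4, 132.3]
tool_rot: [179.9, -0.0, 78.0]
contact_force: [-1.0, 0.0, 6.3]
gripper_width: 0.6
gripper_force: 3.0
```

>>> arm_command([
  [0,0,0,0,0,0.0005,0],
  [0,0,0,0,0,0.001,0],
  [0,0,0,0,0,0.0015,0],
  [0,0,0,0,0,0.0015,0],
  [0,0,0,0,0,0.0015,0],
])

```text
time_s: 20.23
tool_pos: [549.9, 9.5, 130.7]
tool_rot: [179.9, -0.0, 78.0]
contact_force: [0.2, 0.7, 4.5]
gripper_width: 0.3
gripper_force: 2.8
```

>>> arm_command([
  [0,0,0,0,0,0.0005,0],
  [0,0,0,0,0,0.001,0],
  [0,0,0,0,0,0.001,0],
  [0,0,0,0,0,0.001,0],
])

```text
time_s: 20.57
tool_pos: [550.1, 9.5, 130.1]
tool_rot: [179.9, -0.0, 78.0]
contact_force: [-1.2, 0.2, 7.6]
gripper_width: 0.4
gripper_force: 3.8
```

```bash
cat > chk.py <<'E'
from m import *
c=imaging.read_camera("scene");s=r.observe();print(s["time_s"],s["tool_pos"],s["contact_force"])
Q=cloud(c).reshape(-1,3);Q=Q[~np.isnan(Q[:,0])];D=np.hypot(Q[:,0]-547,Q[:,1]-6)
q=Q[(D<38)&(D>22)&(Q[:,2]>88)&(Q[:,2]<108)];print("flange z",np.percentile(q[:,2],[50,75,90]))
q=Q[(D<14)&(Q[:,2]>116)&(Q[:,2]<142)];print("top",np.percentile(q[:,2],[50,90,97]).round(1))
E
python3 chk.py
```

```text
20.6167 [550.05122258   9.47308651 130.03115516] [-0.55967324  0.86089493  7.12809162]
flange z [101.5498938  102.25215396 102.7292504 ]
top [130.9 140.  141.3]
```

The sleeve has sprung forward again (flange at 102, was 97). I'll retreat and verify.

>>> arm_command([
  [0,0,0,0,0,-0.001,0],
  [0,0,0,0,0,-0.003,0],
  [0,0,0,0,0,-0.008,0],
  [0,0,0,0,0,-0.02,0],
  [0,0,0,0,0,-0.04,0],
  [0,0,0,0,0,-0.07,0],
  [0,0,0,0,0,-0.09,0],
  [0,0,0,0,0,-0.1,0],
  [0,0,0,0,0,-0.1,0],
  [0,0,0,0,0,-0.1,0],
  [0,0,0,0,0,-0.1,0],
])

```text
time_s: 21.53
tool_pos: [547.9, 9.4, 227.2]
tool_rot: [-179.9, 0.0, 78.0]
contact_force: [0.2, 0.3, -0.5]
gripper_width: -0.0
gripper_force: 0.0
```

```bash
sed -i 's/>116/>112/' chk.py; python3 chk.py
python3 - <<'E'
from m import *
c=imaging.read_camera("wrist");save(c,"w7.png",(200,130,240,180),3)
Q=cloud(c).reshape(-1,3);Q=Q[~np.isnan(Q[:,0])];D=np.hypot(Q[:,0]-548.8,Q[:,1]-9)
for a,b,lo,hi in((0,8,118,150),(22,32,85,115),(15.5,19,105,118)):
    q=Q[(D>a)&(D<b)&(Q[:,2]>lo)&(Q[:,2]<hi)];print(len(q),np.percentile(q[:,2],[25,50,75]).round(1) if len(q) else 0)
E
```

```text
21.5833 [547.75200608   9.42908756 226.80031541] [ 0.12734607 -0.29210019 -0.07299704]
flange z [101.48509898 102.15402402 102.53634571]
top [123.8 130.9 131.3]
236 [128.6 129.  129.4]
1576 [ 99.4  99.9 100.4]
330 [111.1 111.7 112.2]
```

View pics/w7.png

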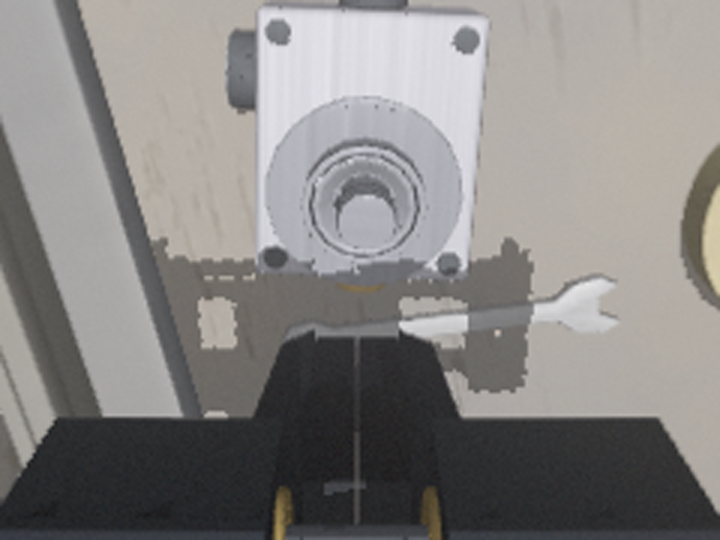

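The plug head at crop (367,215) sits low in the mouth, about 17 mm above it, and the flange is back at its forward height (99.9, the same as before pressing). I'm handing in.

```bash
python3 -c "
from h import *
print(r.finish_job())"
```

```text
the job is handed in; nothing more can be done
None
```

The slim plug is locked home in the coupler: it stands about 17 mm above the mouth, the sleeve is fully forward, the wide plug was left in the rack, and the job was handed in at about 22 s.

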